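# Arm and start the microscope's arc lamp

## Robot

A 6-joint arm with a two-finger parallel gripper is mounted at the origin on a cart in front of the work surface, level with it; the furniture and walls round the work are solid. World frame = base frame: x ahead of the robot, y to its left, z up, the work surface at z = 0. Lengths are in mm, angles in degrees, forces in N, time in s.
With the tool pointing down it reaches from about 325 to 850 mm from the base axis. Payload 15.5 kg.
Tool frame: the origin (TCP) lies at the centre of the arm's flange, where the gripper is bolted on; the fingertips stand 191 mm ahead of it and the grasp point (between the pads) lies 172 mm ahead of it; y points along the fingers, z is the direction in which the jaws open and shut, and the axes are right-handed (so a half turn about y gives the same grasp; the last joint's range is limited). The gripper opens to 91 mm and grips with 3 to 60 N. Pads are 32 mm wide; open, the fingers measure 118 mm over their backs; the gripper's body (76 mm by 178 mm) begins 60 mm behind the grasp point.
Start: joints at [-81.217, 28.281, 77.091, -0, 74.628, -5.472], TCP at [153.902, -605.758, 404.715] pointing down, gripper open.
Joint ranges: [-166.48, 166.48], [-47.26, 123.95], [12.59, 153.08], [-70.14, 250.14], [6.76, 159.57], [-176.63, 176.63]. Speed limits (degrees/s): [108.29, 108.29, 147.25, 172.46, 172.46, 172.46].

## Interface

Orientations are given as a 3x3 rotation matrix whose columns are the frame's x, y, z axes.
In Python, from cell import arm, imaging gives the robot as it stands.
- The arm moves only by the shell command python3 -m inch 'ROWS' [FORCE]. ROWS is JSON, a list of rows, each a list of 7 numbers: the finger opening in cm, from 0 to 9.12, then the shift along the tool's x, y, z in cm, then the turn, a rotation vector about the tool's x, y, z in degrees. A call has 1 to 20 rows; each row shifts and turns the commanded pose from where the row before left it, along the tool's axes as they then stand; what a row does not reach is not made up. A row lasts 1/10 s, in which the tool goes at most 50 mm and 8.59 degrees, less where a joint would pass 70% of its speed; a pose out of reach is approached as far as the arm can. A call with a gripper value outside its range is refused whole. The fingers move at their own pace and stop on an object; FORCE is the grip in N (left out, the last holds). Time passes only in rows, so rows that do not move let the fingers close. It gives the time, the measured TCP pose, the force and the opening at its end, in the units of the state.
- arm.get_state(): the state, without advancing time (a new reading comes with each control period).
- imaging.camera(name): name is "side" or "top"; returns a dict with "pixels" (420x560x3 uint8, red, green, blue), "fx", "fy", "cx", "cy" (pixels), "eye" and "orientation" of the camera in the world. Camera axes: x right, y up, looking along -z (the intrinsics and any distortion apply to the point x, -y, -z); pixel columns grow to the right and rows downward; lengths in mm; the calibration is good to about 2 mm. A picture is of the moment at which its call begins. There is no depth.
- arm.finish_job(): hands the job in, once; it reports no verdict.
The state is a dict: "time": time; "joints": joint angles; "qd": joint speeds; "joint_torque": joint torques, N m; "tool_pos": TCP position; "orientation": TCP orientation; "wrist_force": force on the tool from outside, world axes, zero at the start; "ft_torque": the same for the moment, N m; "gripper_width": finger opening in mm.
Only numpy, scipy, OpenCV 4.12 (cv2) and the standard library are available. Lean on these libraries where they do the work, as an engineer would, in place of code of your own. Each camera call takes 0.05 s, during which the arm holds its last target. There are 200 camera calls.

## Task

Start the microscope's arc lamp at its grey supply console: with the outside of a finger swing the red switch guard up, and while the finger keeps it up push the toggle beneath it over to the back (on), then draw the finger out so that the guard drops shut over the toggle. When the guard is down, press the green start button all the way in with a fingertip and let it come out again. Pick nothing up, do not force the switch, and leave the other things on the desk as they are.

Things in the scene. Friction and masses are not known exactly. Their poses are not given: they have to be found in the camera images.
- lamp_supply: Lamp supply: grey wedge box, 190 deep (x) x 180 wide (y) mm, fast on the desk. Origin under its centre at desk height; +x from its low front (robot side) to its back, +y left, z up. Top panel rises to the back at 12 degrees, 62 mm above the origin; u = mm up the panel from there, w = mm square off it: x = u cos12 - w sin12, z = 62 + u sin12 + w cos12. Guard and toggle at y=-40, button at y=50.
- guard_hinge (a point): Middle of the guard's hinge axis, fixed on the console: u=40, w=22 mm, y=-40; the axis runs along the console's y. Two lugs, 75 mm apart outside, carry it. The point's axes are the console's.
- guard_lip (a point): Middle of the front edge of the guard's turned-up lip (round bead 4.4 mm thick, 63 mm long across), the edge that a finger catches. It moves up and back on an arc of 65 mm about the hinge. Shut: u=-20, w=46 mm, 60 mm in front of the hinge and 24 mm further off the panel. A finger pushing it should rise with it along the arc.
- guard (a joint): Swing of the red hood, 64 wide x 65 x 40 mm, open below and in front, hinged at its back: 0 shut, positive = lip up and back, 1.15 rad fully up. 50 g; about 1 N at the lip raises it; let go, it falls shut from any angle in about 0.5 s. 58 mm clear between its cheeks. A finger square to the panel just in front of the toggle carries it at about 0.5 rad, lip about 50 mm above the fingertip.
- toggle (a joint): Toggle beneath the guard, a steel bat 8 mm thick, pivot at u=12, w=6 mm: 0 = leaning 15 degrees to the front (off), 0.52 rad = 15 degrees to the back (on). A snap spring throws it over once past the middle (0.26) and holds it there; about 3 N at the tip. It has room under the shut guard either way.
- toggle_tip (a point): Centre of the bat's rounded end, 30 mm from its pivot and 35 mm off the panel: 8 mm in front of the pivot when off, 8 mm behind it when on.
- start_button_top (a point): Middle of the top face of the green start button (27 mm across, in a black collar 43 mm across), at u=-12, w=23.5 mm, y=50. It moves square to the panel.
- start_button (a joint): Travel of the start button: 0 = out, 0.006 m = all the way in; springs back when let go. 1.5 N starts it, 5 N presses it fully.
- lens_tissue: Booklet of lens tissue, blue cover, 55x85x10 mm, lying to the right of the console. Loose; must stay where it is. Origin at the centre of its underside.
- immersion_oil: Small brown oil bottle with black cap, 25 mm across, 56 mm high, left of the console. Loose; must stay where it is. Origin at the centre of its underside.
- objective_can: Objective canister, black foot and clear top, 39 mm across, 66 mm high, left of the console. Loose; must stay where it is. Origin at the centre of its underside.
- dropper_bottle: Dropper bottle, 42 mm across, 110 mm high, on the right. Loose; must stay where it is. Origin at the centre of its underside.
- cover_glass_box: Clear box of cover glasses, 38x38x21 mm, on the right. Loose; must stay where it is. Origin at the centre of its underside.
- loupe: Folding pocket loupe, 26x54x15 mm, in front of the microscope. Loose; must stay where it is. Origin at the centre of its underside.

How it is judged (in metres and radians):
On the way, in this order (a step that is already met when the one before it is completed fails the run):
1. the guard is swung up (past 0.3 rad) with the toggle still off (value of joint guard above 0.3 rad and value of joint toggle below 0.1 rad), for 0.1 s.
2. the toggle is over to the back, with the guard still held up (value of joint toggle above 0.47 rad and value of joint guard above 0.25 rad), for 0.1 s.
3. the guard has dropped shut over the toggle, which stays on (value of joint toggle above 0.47 rad and value of joint guard below 0.06 rad), for 0.1 s.
4. the start button is pressed in (at least 4.8 of its 6 mm) with the guard down (all of step 3 and value of joint start_button above 0.0048 m), for 0.05 s.
At the end, for the whole second after the job is handed in: The toggle leans to the back (joint above 0.47 rad), the guard is shut and at rest (joint under 0.06 rad), the start button is out again (under 1 mm), and the robot touches nothing (all of step 3 and value of joint start_button below 0.001 m and velocity of joint guard below 0.1 rad/s).
It fails at once if the start button is pressed (over 3 mm) before the toggle is on and the guard is down (value of joint start_button above 0.003 m and (value of joint toggle below 0.4 rad or value of joint guard above 0.1 rad)).
It fails at once if the console or a part of it is pushed with more than 40 N (contact force between the arm and lamp_supply above 40 N).
It fails at once if one of the other things is picked up or shifted by more than 15 mm (distance of any of lens_tissue, immersion_oil, objective_can, dropper_bottle, cover_glass_box, loupe from where it was at the start of the episode above 0.015 m).
It also fails if it takes over 50 s, if anything falls off the work surface, if the arm or the gripper's body presses on something with over 40 N, if the wrist force passes 120 N, or if a joint passes its speed limit or range.

## Working session

There is one attempt and no reset: what is moved stays moved. The work goes in short steps, Python scripts to look and compute and a shell command to move; the robot and the scene stay as the last step left them, time stands still between calls to the robot, and variables do not carry over. Pictures are saved under pics/ and viewed, about 8 in all and at most 12, crops included, and the job is handed in when it is done.

```bash
ls; mkdir -p pics; python3 - <<'E'
from cell import arm, imaging
import cv2,numpy as np
s=arm.get_state();print({k:np.round(v,3).tolist() for k,v in s.items()})
for n in("side","top"):
    c=imaging.camera(n);cv2.imwrite(f"pics/{n}0.png",cv2.cvtColor(c["pixels"],cv2.COLOR_RGB2BGR))
    print(n,{k:np.round(v,4).tolist() for k,v in c.items() if k!="pixels"})
E
```

```text
pics
{'time': 0.0, 'joints': [-81.215, 28.316, 77.128, -0.0, 74.629, -5.471], 'qd': [-0.01, 0.033, 0.036, 0.013, -0.047, 0.03], 'joint_torque': [-0.001, -87.883, -38.186, 0.071, 0.053, -0.0], 'tool_pos': [153.895, -605.604, 404.118], 'orientation': [[-0.969, -0.0, 0.246], [-0.246, 0.001, -0.969], [-0.0, -1.0, -0.001]], 'wrist_force': [-0.646, -0.231, -0.42], 'ft_torque': [0.015, 0.056, -0.029], 'gripper_width': 90.977}
side {'fx': 544.1206, 'fy': 544.1206, 'cx': 281.2256, 'cy': 197.6534, 'eye': [393.0035, -1221.4767, 739.5181], 'orientation': [[0.9901, 0.0964, -0.1022], [-0.1387, 0.5561, -0.8194], [-0.0222, 0.8255, 0.564]]}
top {'fx': 424.0931, 'fy': 424.0931, 'cx': 277.3397, 'cy': 205.7929, 'eye': [347.923, -301.204, 908.7063], 'orientation': [[-0.08, 0.9731, -0.2162], [-0.9968, -0.0794, 0.0114], [-0.0061, 0.2164, 0.9763]]}
```

View pics/side0.png

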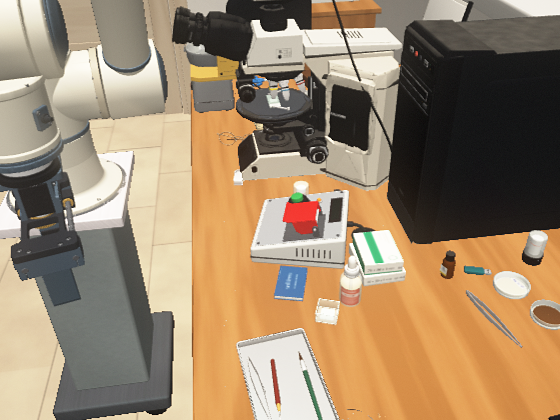

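View pics/top0.png

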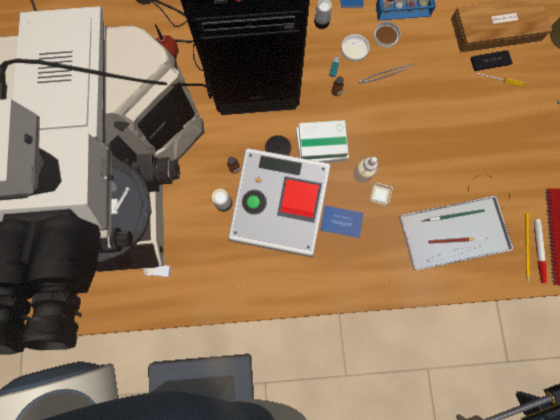

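The side view shows the console with its red guard at (300,215). In the top view the panel corners are near (247,150), (328,164), (315,255) and (230,240), the button is at (253,202) and the guard at (300,197).

```bash
cat > h.py <<'E'
from cell import arm, imaging
import cv2,numpy as np
def snap(n):
    c=imaging.camera(n);c["bgr"]=cv2.cvtColor(c["pixels"],cv2.COLOR_RGB2BGR);c["R"]=np.array(c["orientation"]);c["e"]=np.array(c["eye"]);return c
def plane(c,p,z):
    d=c["R"]@np.array([(p[0]-c["cx"])/c["fx"],-(p[1]-c["cy"])/c["fy"],-1]);return (c["e"]+d*(z-c["e"][2])/d[2])
def proj(c,P):
    q=c["R"].T@(np.array(P)-c["e"]);return np.array([c["cx"]-c["fx"]*q[0]/q[2],c["cy"]+c["fy"]*q[1]/q[2]])
S,C=np.sin(np.radians(12)),np.cos(np.radians(12))
def con(u,y,w): return np.array([u*C-w*S,y,62+u*S+w*C])
def blob(m):
    cs,_=cv2.findContours(m.astype(np.uint8),cv2.RETR_EXTERNAL,cv2.CHAIN_APPROX_NONE);return max(cs,key=cv2.contourArea)
def cen(k):
    m=cv2.moments(k);return np.array([m["m10"],m["m01"]])/m["m00"]
E
python3 - <<'E'
from h import *
c=snap("top");b=c["bgr"];h=cv2.cvtColor(b,cv2.COLOR_BGR2HSV)
roi=np.zeros(b.shape[:2],bool);roi[130:270,215:345]=1
g=blob((h[...,0]>45)&(h[...,0]<85)&(h[...,1]>120)&roi&(np.arange(560)[None]<275));r=blob(((h[...,0]<6)|(h[...,0]>174))&(h[...,1]>150)&roi)
pm=(h[...,1]<45)&(h[...,2]>120)&roi
pm=cv2.morphologyEx(pm.astype(np.uint8),cv2.MORPH_OPEN,np.ones((5,5)))
k=cv2.convexHull(blob(pm));ap=cv2.approxPolyDP(k,6,True)[:,0]
print("poly",ap.tolist(),"green",cen(g),cv2.contourArea(g),"red",cen(r),cv2.boxPoints(cv2.minAreaRect(r)).tolist())
print("btn",plane(c,cen(g),con(-12,50,23.5)[2]))
s=snap("side");hs=cv2.cvtColor(s["bgr"],cv2.COLOR_BGR2HSV);ro=np.zeros(b.shape[:2],bool);ro[185:235,250:350]=1
gs=blob((hs[...,0]>45)&(hs[...,0]<85)&(hs[...,1]>120)&ro);print("side green",cen(gs),cv2.contourArea(gs),plane(s,cen(gs),82))
o=cv2.resize(b[130:280,205:355],None,fx=4,fy=4,interpolation=cv2.INTER_CUBIC)
for p in ap: cv2.circle(o,tuple(int(v) for v in (p-[205,130])*4+2),4,(255,0,255),1)
cv2.imwrite("pics/crop.png",o)
E
```

```text
poly [[246, 149], [328, 158], [312, 254], [229, 238]] green [252.93303571 201.32738095] 112.0 red [299.26591943 197.92933723] [[279.7789001464844, 211.1497802734375], [286.0484924316406, 178.54779052734375], [318.5021057128906, 184.78887939453125], [312.2325134277344, 217.390869140625]]
btn [ 543.9963943  -262.86673963   82.49152833]
side green [296.64488017 197.30283224] 76.5 [ 544.86145076 -270.44526656   82.        ]
```

View pics/crop.png

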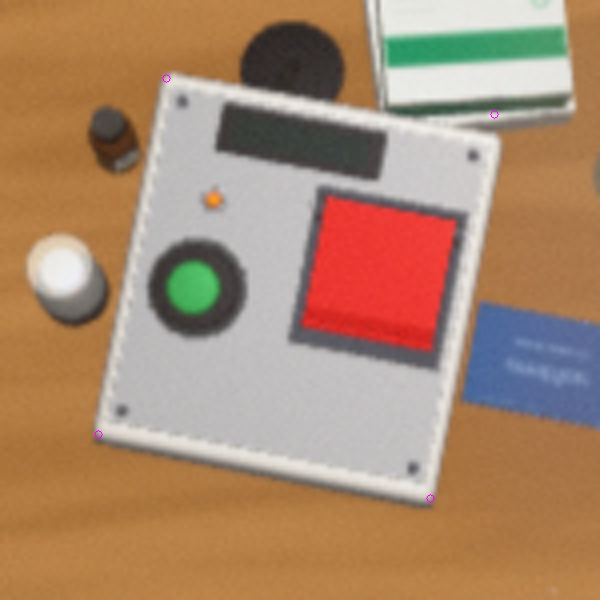

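The crop shows panel corners TL(165,76), TR(499,134), BR(433,498) and BL(97,435). The screws are at (182,101), (473,155), (412,467) and (122,411). The guard's lip runs along (302,328)-(435,352).

```bash
python3 - <<'E'
from h import *
c=snap("top")
f=lambda q:(205+(q[0]-1.5)/4,130+(q[1]-1.5)/4)
U=95/C
pts=[((165,76),(U,90,0)),((499,134),(U,-90,0)),((433,498),(-U,-90,0)),((97,435),(-U,90,0)),((193,287),(-12,50,23.5))]
W=[];M=[]
for q,m in pts:
    P=con(*m);W.append(plane(c,f(q),P[2])[:2]);M.append(P[:2])
A,_=cv2.estimateAffinePartial2D(np.float32(M),np.float32(W),method=cv2.LMEDS)
M=np.array(M);W=np.array(W);mm=M-M.mean(0);ww=W-W.mean(0)
yaw=np.arctan2((mm[:,0]*ww[:,1]-mm[:,1]*ww[:,0]).sum(),(mm*ww).sum())
R=np.array([[np.cos(yaw),-np.sin(yaw)],[np.sin(yaw),np.cos(yaw)]]);t=W.mean(0)-R@M.mean(0)
print("yaw",np.degrees(yaw),"t",t,"res",np.round(W-M@R.T-t,1).tolist(),A)
for q in((182,101),(473,155),(412,467),(122,411)):
    u=80 if q[1]<200 else -80
    print("screw",R.T@(plane(c,f(q),62+u*S)[:2]-t))
for q in((302,328),(435,352)):
    P=con(-20,0,46);print("lip",R.T@(plane(c,f(q),P[2])[:2]-t),P)
s=snap("side")
for n,m in(("btn",(-12,50,23.5)),("FR",(-U,-90,0)),("BR",(U,-90,0)),("FL",(-U,90,0)),("BL",(U,90,0)),("lipR",(-20,-71.5,46)),("lipL",(-20,-8.5,46))):
    P=con(*m);p=proj(s,np.r_[R@P[:2]+t,P[2]]);print(n,p, (p-[230,170])*5)
cv2.imwrite("pics/sidecrop.png",cv2.resize(s["bgr"][170:285,230:380],None,fx=5,fy=5,interpolation=cv2.INTER_CUBIC))
E
```

```text
yaw -15.36049515316613 t [ 545.4187957  -315.35408627] res [[-4.5, -2.2], [-2.0, 3.5], [3.3, 1.5], [1.8, -2.9], [1.3, -0.0]] [[ 9.35606798e-01  2.57015195e-01  5.45402234e+02]
 [-2.57015195e-01  9.35606798e-01 -3.15041186e+02]]
screw [80.79630706 75.91116487]
screw [ 79.8407994  -76.07413747]
screw [-79.02980051 -74.29948114]
screw [-78.3261718   77.18966108]
lip [-29.99318313  -7.90636416] [-29.12688979   0.         102.83655582]
lip [-29.69693328 -73.27039116] [-29.12688979   0.         102.83655582]
btn [295.04208352 195.22475229] [325.21041761 126.12376145]
FR [248.73302669 248.9782075 ] [ 93.66513346 394.89103749]
BR [345.0364754  239.20959586] [575.182377   346.04797931]
FL [262.77856831 198.36906596] [163.89284156 141.84532978]
BL [347.72256898 187.88201886] [588.61284489  89.41009432]
lipR [281.88367198 220.98974952] [259.41835992 254.94874759]
lipL [285.80876815 202.61848213] [279.04384076 163.09241063]
```

View pics/sidecrop.png

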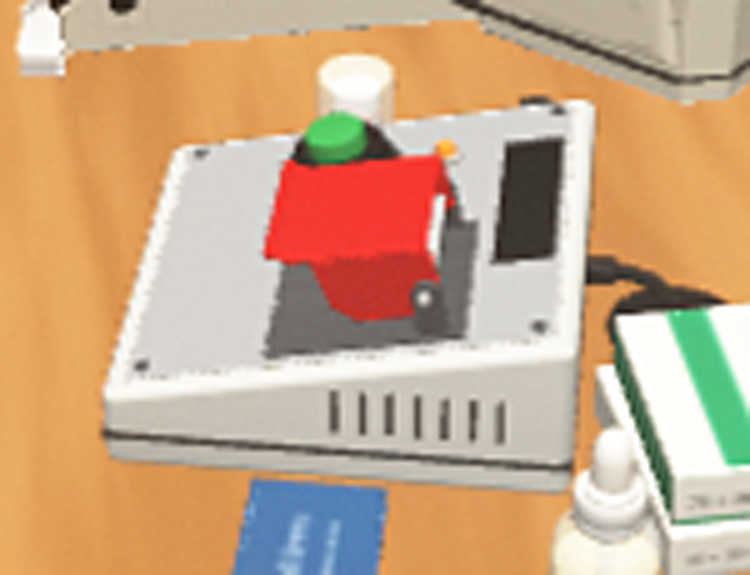

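The side crop puts the lip at (265,258)-(287,160), with the other features about 3 mm further +x than predicted. I'll take the console at (547,-315.3), yaw -15.4°, and plan the approach square to the panel with the fingers closed.

```bash
cat >> h.py <<'E'
from scipy.spatial.transform import Rotation as Rot
YAW=np.radians(-15.4);T0=np.array([547,-315.3,0.])
Rc=Rot.from_euler('z',YAW).as_matrix()
ex,ey,ez=Rc.T;n=-S*ex+C*ez;uv=C*ex+S*ez
RT=np.column_stack([np.cross(-n,uv),-n,uv])
def tip(s):
    P=np.array(s["tool_pos"])+191*np.array(s["orientation"])[:,1];q=Rc.T@(P-T0)-[0,0,62]
    return np.array([q[0]*C+q[2]*S,q[1],-q[0]*S+q[2]*C])
def go(u,y,w):
    s=arm.get_state();R=np.array(s["orientation"])
    tcp=T0+Rc@con(u,y,w+191);d=R.T@(tcp-s["tool_pos"])/10
    print("tip u,y,w",tip(s).round(1),"shift cm",d.round(2),"rotvec",Rot.from_matrix(R.T@RT).as_rotvec(degrees=True).round(2),"F",np.round(s["wrist_force"],1),"t",s["time"],"tcp tgt",tcp.round(0))
E
python3 - <<'E'
from h import *
go(-50,-40,110)
c=snap("top")
for nme,p,z in(("dropper",(369,162),110),("canister",(221,199),66),("whitebox",(323,140),40)):
    print(nme,Rc.T@(plane(c,p,z)-T0))
E
```

```text
tip u,y,w [-263.8 -384.3  211. ] shift cm [-33.58   5.86 -20.51] rotvec [ 10.88 -60.12   6.3 ] F [ 0.2 -0.   0.5] t 0.3 tcp tgt [ 429. -324.  346.]
dropper [  97.85752128 -162.21729319  110.        ]
canister [-20.62352485 116.67036584  66.        ]
whitebox [154.69042188 -67.88271052  40.        ]
```

```bash
python3 -m inch '[[0,-2.8,0,-1.7,0,0,0],[0,-2.8,0,-1.7,0,0,0],[0,-2.8,0,-1.7,0,0,0],[0,-2.8,0,-1.7,0,0,0],[0,-2.8,0,-1.7,0,0,0],[0,-2.8,0,-1.7,0,0,0],[0,-2.8,0,-1.7,0,0,0],[0,-2.8,0,-1.7,0,0,0],[0,-2.8,0,-1.7,0,0,0],[0,-2.8,0,-1.7,0,0,0],[0,-2.8,0,-1.7,0,0,0],[0,-2.8,0,-1.7,0,0,0]]' && python3 -m inch '[[0,0,0,0,1.09,-6.01,0.63],[0,0,0,0,1.09,-6.01,0.63],[0,0,0,0,1.09,-6.01,0.63],[0,0,0,0,1.09,-6.01,0.63],[0,0,0,0,1.09,-6.01,0.63],[0,0,0,0,1.09,-6.01,0.63],[0,0,0,0,1.09,-6.01,0.63],[0,0,0,0,1.09,-6.01,0.63],[0,0,0,0,1.09,-6.01,0.63],[0,0,0,0,1.09,-6.01,0.63],[0,0,0,0,0,0,0],[0,0,0,0,0,0,0]]'
python3 -c "
from h import *
go(-50,-40,110);go(-50,-40,30)"
```

```text
time: 1.55
tool_pos: [430.1, -324.2, 404.8]
orientation: [[-0.969, 0.0, 0.246], [-0.246, -0.0, -0.969], [-0.0, -1.0, 0.0]]
wrist_force: [-0.1, -1.1, -0.5]
gripper_width: 0.8
time: 2.75
tool_pos: [429.3, -325.3, 404.7]
orientation: [[-0.269, 0.2, 0.942], [-0.963, -0.056, -0.263], [0.0, -0.978, 0.208]]
wrist_force: [0.5, 0.0, 0.5]
gripper_width: 0.3
tip u,y,w [-37.2 -41.1 167.3] shift cm [-0.1   5.73 -1.28] rotvec [ 0.02 -0.2   0.05] F [0.5 0.  0.5] t 2.75 tcp tgt [ 429. -324.  346.]
tip u,y,w [-37.2 -41.1 167.3] shift cm [-0.1  13.73 -1.28] rotvec [ 0.02 -0.2   0.05] F [0.5 0.  0.5] t 2.75 tcp tgt [ 445. -329.  268.]
```

```bash
python3 -m inch '[[0,-0.1,0,-1.3,0,0,0],[0,0,0,-1,0,0,0],[0,0,3,0,0,0,0],[0,0,3,0,0,0,0],[0,0,3,0,0,0,0],[0,0,3,0,0,0,0],[0,0,1.7,0,0,0,0],[0,0,0,0,0,0,0],[0,0,0,0,0,0,0]]'
python3 -c "
from h import *
go(-35,-40,30)
s=snap('side');cv2.imwrite('pics/s1.png',cv2.resize(s['bgr'][110:285,200:380],None,fx=3,fy=3,interpolation=cv2.INTER_CUBIC))"
```

```text
time: 3.65
tool_pos: [435.3, -326.0, 266.2]
orientation: [[-0.267, 0.2, 0.943], [-0.964, -0.056, -0.261], [0.0, -0.978, 0.208]]
wrist_force: [-0.1, 0.9, -0.0]
gripper_width: 0.7
tip u,y,w [-60.1 -40.1  30.6] shift cm [-0.    0.06  2.51] rotvec [ 0.01 -0.07  0.02] F [-0.1  0.9 -0. ] t 3.65 tcp tgt [ 459. -333.  271.]
```

View pics/s1.png

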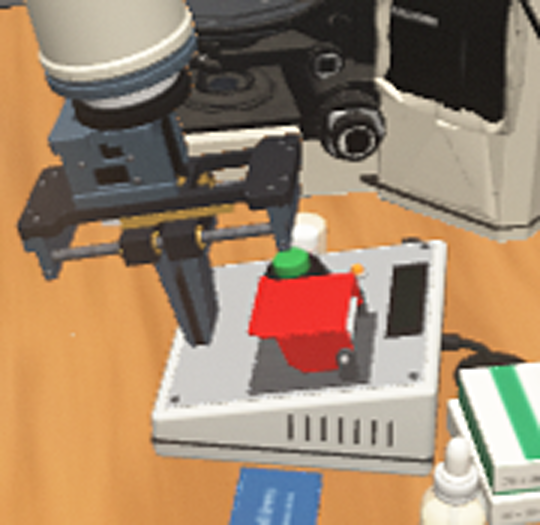

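The picture shows the closed fingers upright in front of the guard, tip near (200,345), centred on the hood and with clearance all round. Next I'll push the lip along its arc.

```bash
python3 -m inch '[[0,0,0,0.8,0,0,0],[0,0,0,0.8,0,0,0],[0,0,0,0.6,0,0,0],[0,0,0,0.2,0,0,0],[0,0,-0.1,0.2,0,0,0],[0,0,-0.4,0.2,0,0,0],[0,0,-0.4,0.2,0,0,0],[0,0,-0.3,0.2,0,0,0],[0,0,-0.3,0.2,0,0,0],[0,0,-0.3,0.2,0,0,0]]'
python3 -c "
from h import *
go(-15,-40,56)"
```

```text
time: 4.7
tool_pos: [465.2, -334.1, 291.2]
orientation: [[-0.266, 0.199, 0.943], [-0.964, -0.055, -0.26], [0.0, -0.978, 0.207]]
wrist_force: [-7.0, 0.3, 2.0]
gripper_width: 0.7
tip u,y,w [-24.9 -39.9  48.5] shift cm [ 0.01 -0.75  0.96] rotvec [ 0.08 -0.01  0.01] F [-7.   0.3  2. ] t 4.7 tcp tgt [ 473. -336.  300.]
```

```bash
python3 -m inch '[[0,0,-0.2,0.2,0,0,0],[0,0,-0.2,0.2,0,0,0],[0,0,-0.2,0.2,0,0,0],[0,0,-0.1,0.2,0,0,0],[0,0,0,0,0,0,0],[0,0,0,0,0,0,0]]'
python3 -c "
from h import *
go(-15,-40,24)
s=snap('side');cv2.imwrite('pics/s2.png',cv2.resize(s['bgr'][150:260,230:350],None,fx=5,fy=5,interpolation=cv2.INTER_CUBIC))"
```

```text
time: 5.3
tool_pos: [469.9, -335.4, 299.4]
orientation: [[-0.266, 0.196, 0.944], [-0.964, -0.054, -0.26], [-0.0, -0.979, 0.203]]
wrist_force: [-23.8, 2.0, 13.3]
gripper_width: 0.5
tip u,y,w [-19.  -39.8  55.6] shift cm [0.02 3.16 0.32] rotvec [ 0.27 -0.01 -0.02] F [-23.8   2.   13.3] t 5.3 tcp tgt [ 479. -338.  269.]
```

View pics/s2.png

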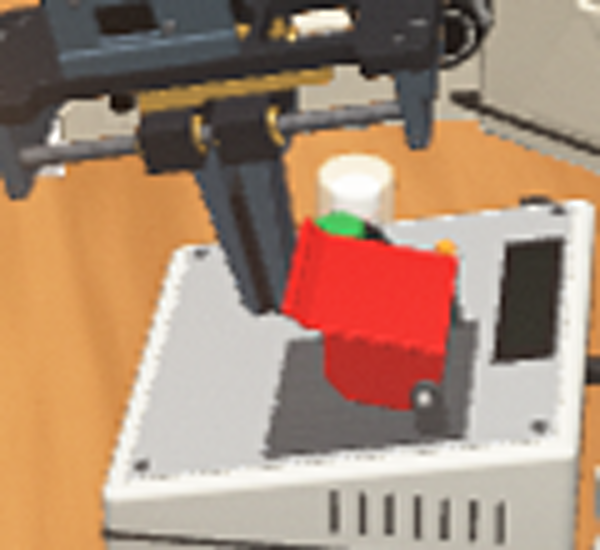

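The picture shows the guard partly up, with the lip from (305,222) to (285,312) lying on the finger's back face. The 24 N is friction directed at the hinge, because the finger rose too slowly, so I'll lift it to relieve that and measure the guard angle from the lip.

```bash
python3 -m inch '[[0,0,-0.2,0,0,0,0],[0,0,-0.2,0,0,0,0],[0,0,-0.2,0,0,0,0],[0,0,0,0,0,0,0]]'
cat >> h.py <<'E'
def lips(c,tag=""):
    for g in(0,.2,.3,.4,.5,.6,.7,.8):
        a=np.arctan2(24,60)+g;r=np.hypot(60,24)
        print(g,[proj(c,T0+Rc@con(40-r*np.cos(a),y,22+r*np.sin(a))).round(1).tolist() for y in(-8.5,-71.5)],(round(40-r*np.cos(a),1),round(22+r*np.sin(a),1)))
E
python3 -c "
from h import *
go(-15,-40,24)
s=snap('side');lips(s);print('seen before: L',230+305/5,150+222/5,'R',230+285/5,150+312/5)
h=cv2.cvtColor(s['bgr'],cv2.COLOR_BGR2HSV);m=((h[...,0]<6)|(h[...,0]>174))&(h[...,1]>150);m[:150]=0;m[260:]=0;m[:,:250]=0;m[:,350:]=0
print('red hull',cv2.approxPolyDP(cv2.convexHull(blob(m)),1.5,True)[:,0].tolist())"
```

```text
time: 5.75
tool_pos: [470.8, -335.8, 305.8]
orientation: [[-0.266, 0.201, 0.943], [-0.964, -0.056, -0.26], [0.001, -0.978, 0.209]]
wrist_force: [-1.5, -0.3, -0.4]
gripper_width: 0.3
tip u,y,w [-15.6 -40.2  61.6] shift cm [-0.    3.76  0.08] rotvec [-0.06 -0.01  0.05] F [-1.5 -0.3 -0.4] t 5.75 tcp tgt [ 479. -338.  269.]
0 [[286.6, 202.5], [282.7, 220.9]] (np.float64(-20.0), np.float64(46.0))
0.2 [[288.2, 197.6], [284.3, 215.9]] (np.float64(-14.0), np.float64(57.4))
0.3 [[289.4, 195.3], [285.6, 213.5]] (np.float64(-10.2), np.float64(62.7))
0.4 [[290.9, 193.1], [287.2, 211.2]] (np.float64(-5.9), np.float64(67.5))
0.5 [[292.8, 191.0], [289.1, 209.1]] (np.float64(-1.1), np.float64(71.8))
0.6 [[294.9, 189.1], [291.3, 207.2]] (np.float64(4.0), np.float64(75.7))
0.7 [[297.2, 187.4], [293.7, 205.4]] (np.float64(9.6), np.float64(79.0))
0.8 [[299.7, 185.9], [296.4, 203.9]] (np.float64(15.4), np.float64(81.8))
seen before: L 291.0 194.4 R 287.0 212.4
red hull [[292, 192], [321, 202], [318, 224], [311, 231], [299, 228], [288, 210]]
```

Guard is at about 0.45 rad, the force has gone, and the finger's face sits just in front of the toggle. Next I'll descend, watching the force.

```bash
python3 -m inch '[[0,0,0.4,0,0,0,0],[0,0,0.4,0,0,0,0],[0,0,0.4,-0.1,0,0,0]]'
python3 -c "
from h import *
go(-15,-40,24)"
```

```text
time: 6.1
tool_pos: [472.2, -336.1, 292.9]
orientation: [[-0.266, 0.2, 0.943], [-0.964, -0.056, -0.26], [0.0, -0.978, 0.208]]
wrist_force: [0.1, 0.4, 0.5]
gripper_width: 0.6
tip u,y,w [-17.1 -40.   48.7] shift cm [0.01 2.47 0.21] rotvec [-0.01 -0.    0.03] F [0.1 0.4 0.5] t 6.1 tcp tgt [ 479. -338.  269.]
```

```bash
python3 -m inch '[[0,0,0.4,0,0,0,0],[0,0,0.4,0,0,0,0],[0,0,0.4,0,0,0,0],[0,0,0.4,0,0,0,0],[0,0,0,0,0,0,0]]'
python3 -c "
from h import *
go(-15,-40,24)
s=snap('side')
h=cv2.cvtColor(s['bgr'],cv2.COLOR_BGR2HSV);m=((h[...,0]<6)|(h[...,0]>174))&(h[...,1]>150);m[:150]=0;m[260:]=0;m[:,:250]=0;m[:,350:]=0
print('red hull',cv2.approxPolyDP(cv2.convexHull(blob(m)),1.5,True)[:,0].tolist())"
```

```text
time: 6.6
tool_pos: [475.4, -337.0, 277.3]
orientation: [[-0.266, 0.2, 0.943], [-0.964, -0.055, -0.26], [0.0, -0.978, 0.208]]
wrist_force: [-0.2, -0.3, -0.8]
gripper_width: 0.5
tip u,y,w [-17.2 -40.   32.7] shift cm [0.01 0.87 0.22] rotvec [ 0.01 -0.01  0.02] F [-0.2 -0.3 -0.8] t 6.6 tcp tgt [ 479. -338.  269.]
red hull [[293, 191], [321, 202], [318, 225], [310, 231], [299, 228], [288, 210]]
```

```bash
python3 -m inch '[[0,0,0.4,0,0,0,0],[0,0,0.4,0,0,0,0],[0,0,0.3,0,0,0,0],[0,0,-0.1,0.2,0,0,0],[0,0,-0.1,0.2,0,0,0],[0,0,-0.1,0.2,0,0,0],[0,0,-0.1,0.2,0,0,0]]'
python3 -c "
from h import *
go(2,-40,28)"
```

```text
time: 7.35
tool_pos: [484.5, -339.6, 273.0]
orientation: [[-0.266, 0.201, 0.943], [-0.964, -0.056, -0.26], [0.001, -0.978, 0.209]]
wrist_force: [-2.0, 0.1, -1.5]
gripper_width: 0.4
tip u,y,w [ -8.6 -40.1  26.5] shift cm [ 0.   -0.15  1.08] rotvec [-0.04 -0.01  0.04] F [-2.   0.1 -1.5] t 7.35 tcp tgt [ 494. -342.  277.]
```

```bash
python3 -m inch '[[0,0,-0.1,0.2,0,0,0],[0,0,-0.1,0.2,0,0,0],[0,0,0,0.2,0,0,0],[0,0,0,0.2,0,0,0]]';python3 -m inch '[[0,0,0,0.2,0,0,0],[0,0,0,0.2,0,0,0],[0,0,0,0,0,0,0]]'
python3 -c "
from h import *
go(2,-40,28)
s=snap('side');cv2.imwrite('pics/s3.png',cv2.resize(s['bgr'][150:260,230:350],None,fx=5,fy=5,interpolation=cv2.INTER_CUBIC))"
```

```text
time: 7.75
tool_pos: [491.7, -341.6, 276.5]
orientation: [[-0.266, 0.201, 0.943], [-0.964, -0.056, -0.26], [0.001, -0.978, 0.209]]
wrist_force: [-0.3, -0.0, 0.4]
gripper_width: 0.6
time: 8.05
tool_pos: [495.5, -342.6, 277.2]
orientation: [[-0.266, 0.201, 0.943], [-0.964, -0.056, -0.26], [0.001, -0.978, 0.209]]
wrist_force: [0.1, 0.7, -1.2]
gripper_width: 0.3
tip u,y,w [  3.5 -40.2  28.3] shift cm [-0.    0.03 -0.13] rotvec [-0.05 -0.    0.04] F [ 0.1  0.7 -1.2] t 8.05 tcp tgt [ 494. -342.  277.]
```

View pics/s3.png

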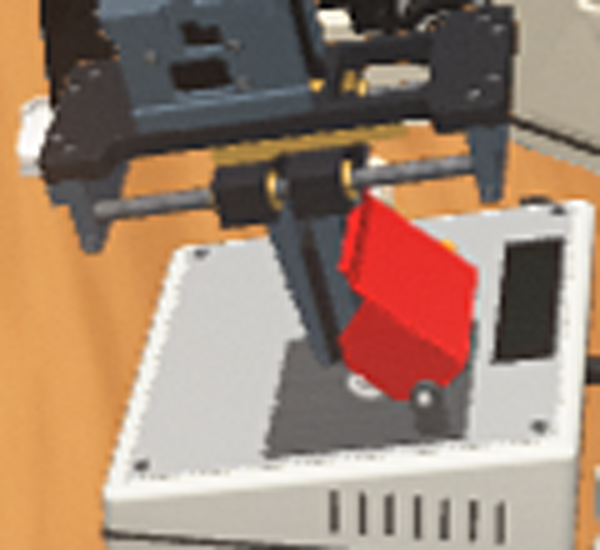

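The guard is well up at about 0.75 rad, and the bat is hidden behind the cheek. I'll nudge 1 mm at a time to feel whether the bat rests at its back stop.

```bash
for i in 1; do python3 -m inch '[[0,0,0,0.1,0,0,0],[0,0,0,0,0,0,0]]' | grep -E 'force'; python3 -m inch '[[0,0,0,0.1,0,0,0],[0,0,0,0,0,0,0]]'| grep -E 'force';python3 -m inch '[[0,0,0,0.1,0,0,0],[0,0,0,0,0,0,0]]'| grep -E 'force'; done
python3 -c "
from h import *
go(2,-40,28)
s=snap('top');cv2.imwrite('pics/t3.png',cv2.resize(s['bgr'][130:280,205:355],None,fx=4,fy=4,interpolation=cv2.INTER_CUBIC))"
```

```text
wrist_force: [0.1, 0.0, 0.2]
wrist_force: [-1.0, 0.4, 0.3]
wrist_force: [-4.1, 0.8, 0.3]
tip u,y,w [  5.4 -40.   28.1] shift cm [ 0.01  0.01 -0.36] rotvec [ 0.05 -0.01  0.01] F [-4.1  0.8  0.3] t 8.7 tcp tgt [ 494. -342.  277.]
```

Resistance starts at face u≈17, where the thrown bat's front should be, so the toggle is on and against its stop. Next I'll draw the finger out to the front.

```bash
python3 -m inch '[[0,0,0,-0.5,0,0,0],[0,0,0,-0.5,0,0,0],[0,0,0,-0.5,0,0,0],[0,0,0,-0.5,0,0,0],[0,0,0,-0.5,0,0,0],[0,0,0,-0.5,0,0,0],[0,0,0,-0.5,0,0,0],[0,0,0,-0.5,0,0,0],[0,0,0,-0.8,0,0,0],[0,0,0,-1,0,0,0],[0,0,0,-1,0,0,0],[0,0,0,0,0,0,0],[0,0,0,0,0,0,0],[0,0,0,0,0,0,0],[0,0,0,0,0,0,0],[0,0,0,0,0,0,0]]'
python3 -c "
from h import *
go(-12,50,50)
s=snap('side');cv2.imwrite('pics/s4.png',cv2.resize(s['bgr'][150:260,230:350],None,fx=5,fy=5,interpolation=cv2.INTER_CUBIC))"
```

```text
time: 10.35
tool_pos: [434.1, -325.7, 263.6]
orientation: [[-0.266, 0.201, 0.943], [-0.964, -0.056, -0.26], [0.001, -0.978, 0.208]]
wrist_force: [0.2, -0.3, 0.1]
gripper_width: 0.6
tip u,y,w [-61.7 -40.1  28.2] shift cm [-8.99 -2.18  4.99] rotvec [-0.03 -0.    0.04] F [ 0.2 -0.3  0.1] t 10.35 tcp tgt [ 501. -251.  295.]
```

View pics/s4.png

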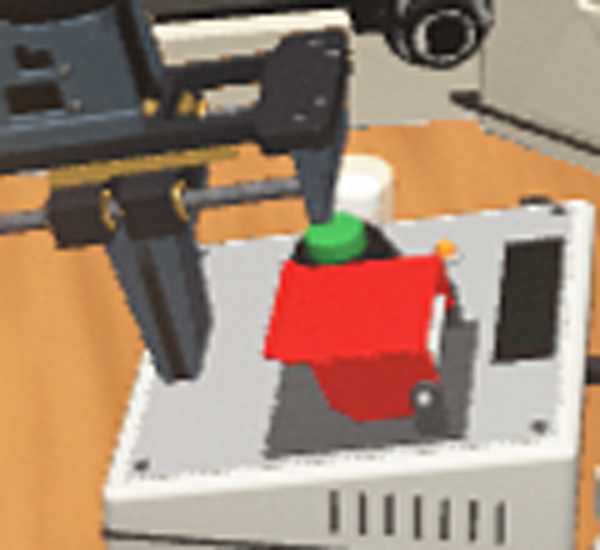

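The guard is shut again, as in the first view. Moving over to the button.

```bash
python3 -m inch '[[0,0,-3,0,0,0,0],[0,0,-2.2,0,0,0,0],[0,-3,0,0,0,0,0],[0,-3,0,1,0,0,0],[0,-3,0,2,0,0,0],[0,0,0,2,0,0,0],[0,0,1.5,0,0,0,0],[0,0,1.5,0,0,0,0],[0,0,0,0,0,0,0],[0,0,0,0,0,0,0]]'
python3 -c "
from h import *
go(-12,50,25)
s=snap('side');cv2.imwrite('pics/s5.png',cv2.resize(s['bgr'][150:260,230:350],None,fx=5,fy=5,interpolation=cv2.INTER_CUBIC))"
```

```text
time: 11.4
tool_pos: [500.5, -250.5, 295.5]
orientation: [[-0.266, 0.2, 0.943], [-0.964, -0.055, -0.26], [0.0, -0.978, 0.208]]
wrist_force: [0.8, -0.7, 1.1]
gripper_width: 0.7
tip u,y,w [-12.2  50.   50.3] shift cm [0.01 2.53 0.01] rotvec [ 0.02 -0.01  0.02] F [ 0.8 -0.7  1.1] t 11.4 tcp tgt [ 506. -252.  271.]
```

View pics/s5.png

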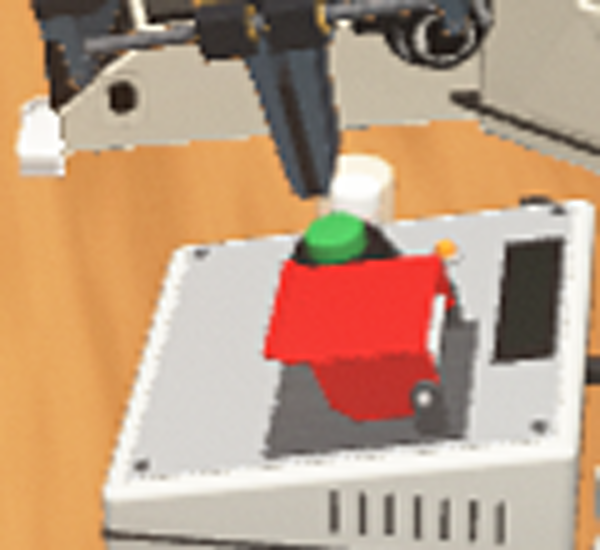

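The fingertip at (315,192) is lined up above the button at (335,228), perhaps 2-3 mm too far forward. I'll shift 2 mm back and lower it.

```bash
python3 -m inch '[[0,0,1,0.2,0,0,0],[0,0,1,0,0,0,0],[0,0,0.3,0,0,0,0],[0,0,0,0,0,0,0]]' | grep -E "force|pos"; python3 -m inch '[[0,0,0.2,0,0,0,0],[0,0,0.2,0,0,0,0],[0,0,0,0,0,0,0]]'| grep -E "force|pos"; python3 -m inch '[[0,0,0.2,0,0,0,0],[0,0,0,0,0,0,0]]'| grep -E "force|pos"
python3 -c "
from h import *
go(-12,50,17)"
```

```text
tool_pos: [507.0, -252.3, 272.6]
wrist_force: [0.2, 0.3, -0.6]
tool_pos: [507.9, -252.7, 269.5]
wrist_force: [-0.7, -0.5, 1.6]
tool_pos: [508.3, -252.8, 267.5]
wrist_force: [-0.3, -0.3, 2.8]
tip u,y,w [-9.8 49.9 21.2] shift cm [-0.    0.42 -0.2 ] rotvec [-0.04 -0.01  0.04] F [-0.3 -0.3  2.8] t 12.35 tcp tgt [ 507. -252.  263.]
```

```bash
python3 -m inch '[[0,0,0.1,0,0,0,0],[0,0,0.1,0,0,0,0],[0,0,0,0,0,0,0]]' | grep -E "force|pos"; python3 -m inch '[[0,0,0.1,0,0,0,0],[0,0,0,0,0,0,0]]'| grep -E "force|pos"; python3 -m inch '[[0,0,0.1,0,0,0,0],[0,0,0,0,0,0,0]]'| grep -E "force|pos"
python3 -c "
from h import *
go(-12,50,17)"
```

```text
tool_pos: [508.7, -252.9, 265.6]
wrist_force: [-0.6, 0.4, 3.6]
tool_pos: [508.9, -253.0, 264.6]
wrist_force: [-0.4, -0.5, 4.6]
tool_pos: [509.1, -253.0, 263.9]
wrist_force: [-3.8, 0.9, 12.0]
tip u,y,w [-9.9 49.8 17.5] shift cm [-0.    0.05 -0.2 ] rotvec [-0.04 -0.01  0.04] F [-3.8  0.9 12. ] t 13.05 tcp tgt [ 507. -252.  263.]
```

The force jumps to 12 N at w=17.5, which is the bottom of the travel. I'll hold briefly, then retract.

```bash
python3 -m inch '[[0,0,0,0,0,0,0],[0,0,0,0,0,0,0],[0,0,-1,0,0,0,0],[0,0,-2,0,0,0,0],[0,0,-3,0,0,0,0],[0,0,-3,0,0,0,0],[0,0,-2,-2,0,0,0],[0,0,0,-4,0,0,0],[0,0,0,-4,0,0,0],[0,0,0,-3,0,0,0],[0,0,0,0,0,0,0],[0,0,0,0,0,0,0],[0,0,0,0,0,0,0]]'
python3 -c "
from h import *
s=snap('side');a=s['bgr'][150:330,230:380];t=snap('top')['bgr'][130:280,205:405]
A=cv2.resize(a,None,fx=2.6,fy=2.6);B=cv2.resize(t,(420,315));A=cv2.copyMakeBorder(A,0,max(0,500-A.shape[0]),0,0,cv2.BORDER_CONSTANT)[:500,:380];B=cv2.copyMakeBorder(B,0,500-315,0,0,cv2.BORDER_CONSTANT)
cv2.imwrite('pics/s6.png',np.hstack([A,B]))"
```

```text
time: 14.35
tool_pos: [365.1, -213.4, 344.5]
orientation: [[-0.266, 0.201, 0.943], [-0.964, -0.056, -0.26], [0.001, -0.978, 0.209]]
wrist_force: [0.1, -0.5, 0.4]
gripper_width: 0.5
```

View pics/s6.png

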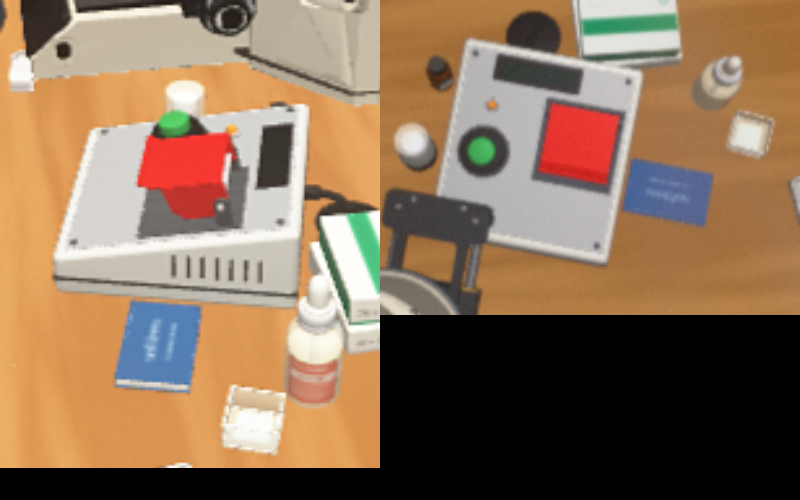

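The guard is shut at (580,143), the button is out at (481,151), the other things haven't moved and the arm is clear. Handing in.

```bash
python3 -c "
from cell import arm
print(arm.finish_job())"
```

```text
the job is handed in; nothing more can be done
None
```

I ran the whole sequence and handed the job in at about 14.5 s; no verdict came back. With the closed fingers I swung the guard up, pushed the toggle to the back, drew out so the guard dropped shut, then pressed and released the start button.

- **Guard:** I measured it at about 0.45 rad before the toggle was touched. The last pictures show it shut.
- **Toggle:** the hood hides the bat, so I never saw it in the on position. I judged it on by feel: the push force fell away, then rose again where the thrown bat's stop should be.
- **Start button:** the force rose smoothly to about 5 N, then jumped to 12 N at about 6 mm of travel, so it was fully in. It is out again in the last picture.
- **Other things:** the items visible in the last pictures look unmoved. The loupe was not in those crops, so I did not check it. The arm was clear and the wrist force was about zero.
- **Force peak:** the highest reading I saw was about 27 N at the wrist, when the guard lip briefly jammed by friction on the finger. That is under the 40 N limit, and I relieved it by lifting the finger.

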